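# Wind the bench timer, then hold the hidden terminal bolt while its thread lock sets

### The arm

A 7-joint arm with a two-finger parallel gripper is mounted at the origin on the work surface. World frame = base frame: x ahead of the robot, y to its left, z up, the work surface at z = 0. Lengths are in m, angles in rad, forces in N, time in s.
With the tool pointing down it reaches from about 0.425 to 0.875 m from the base axis. Payload 8.4 kg.
Tool frame: the origin (TCP) lies on the centre line of the jaws, within the pads' length; the fingertips stand 11 mm ahead of it and the grasp point (between the pads) lies 8 mm behind it; z points along the fingers, y is the direction in which the jaws open and shut (so a half turn about z gives the same grasp; the last joint's range is limited). The gripper opens to 85 mm and grips with 20 to 120 N. Pads are 22 mm wide; open, the fingers measure 114 mm over their backs; the gripper's body (76 mm by 85 mm) begins 54 mm behind the grasp point. The pads swing forward as they close: fully open they stand 13 mm farther back than shut.
Start: joints at [-1.366, 0.333, 0.04, 1.465, -0.013, 1.343, -0.059], TCP at [0.194, 0.62, 0.217] pointing down, gripper open.
Joint ranges: [-2.58, 2.58], [-0.38, 2.09], [-1.3, 1.39], [0.25, 2.4], [-1.5, 4.64], [0.08, 2.09], [-2.65, 2.65]. Speed limits (rad/s): [2.22, 2.22, 2.79, 2.79, 3.14, 3.14, 3.14].

### API

Orientations are given as [roll, pitch, yaw] about the fixed x, y, z axes, in that order (R = Rz(yaw) Ry(pitch) Rx(roll)).
In Python, from bench import status, cams, order gives the robot as it stands.
- The arm moves only by the tool servo_tool, never from a script. Its argument "steps" is a list of rows, each a list of 4 numbers: the shift along the tool's x, y, z in mm, then the turn about the tool's z in rad. A call has 1 to 5 rows; each row is the pose to reach, as a shift and turn from the pose commanded when the call began, along the tool's axes at that moment; what a row does not reach only later rows make up. A row lasts 1/12 s, in which the tool goes at most 41.7 mm and 7.16 degrees, less where a joint would pass 70% of its speed; a pose out of reach is approached as far as the arm can. A call with a gripper value outside its range is refused whole. "fingers" is the closure in counts, from 0 (fully open) to 255 (shut), set as the call begins (left out, the last holds). The fingers move at their own pace and stop on an object; "grip_force" is the grip in N (left out, the last holds). Time passes only in rows, so rows that repeat a pose let the fingers close. It gives the time, the measured TCP pose, the force and the opening at its end, in the units of the state.
- status.observe(): the state, without advancing time (a new reading comes with each control period).
- cams.grab_frame(name): name is "scene" or "side" or "wrist"; returns the picture (384x512x3 uint8, red, green, blue); there is no depth.
- cams.camera_model(name): a dict with "fx", "fy", "cx", "cy" (pixels), "pose" (4x4, takes a point from camera to world coordinates). Camera axes: x right, y down, z forward; pixel columns grow to the right and rows downward; lengths in m; the calibration is good to about 2 mm. A picture is of the moment at which its call begins: read the wrist's pose just before it. camera_model takes no time and is no camera call; for the wrist camera it gives the pose at the moment of the call.
- order.close_job(): hands the job in, once; it reports no verdict.
The state is a dict: "t": time; "joints": joint angles; "dq": joint speeds; "joint_efforts": joint torques, N m; "ee_pos": TCP position; "ee_rot": TCP orientation; "force": force on the tool from outside, world axes, zero at the start; "torque": the same for the moment, N m; "opening": opening from 0.0 (shut) to 1.0 (fully open).
Only numpy, scipy, OpenCV 4.12 (cv2) and the standard library are available. Lean on these libraries where they do the work, as an engineer would, in place of code of your own. Each camera call takes 0.05 s, during which the arm holds its last target. There are 200 camera calls.

### The job

The thread lock on the inverter's terminal bolt is still soft and the copper link's weight is slowly turning the bolt. Wind the bench timer clockwise right up to its stop, then reach down into the narrow gap behind the terminal bracket, grip the hidden bolt head firmly across its two upright flats and hold it from turning, with the link still near level; finish while holding it, do not let go. Leave the timer wound and the other things on the bench where they are.

Things in the scene. Friction and masses are not known exactly. Their poses are not given: they have to be found in the camera images.
- timer: Bench timer: white round housing 84 mm across, 34 mm high, on a dark 90 mm square magnetic foot, dial up; it does not move. Origin: on the table under the dial's centre, z up.
- key_grip (a point): Point on the axis of the timer's winged key, to grip it: 58 mm above the table. The key is a grey upright bar 44 mm long, 11 mm thick, from 42 to 70 mm above the table, on a round hub 26 mm across (top 42 mm up), at the dial's centre. The frame turns with the key: x runs along the bar to its black-marked end, z up.
- timer_key (a joint): Key angle in rad, growing clockwise seen from above: 0 run down, 4.2 the stop, fully wound. Starts between 0.2 and 0.9. Turning takes 0.05 N m, rising to 0.08 N m near the stop; the key stays where it is left (runs down too slowly to see).
- bolt_head (a point): Centre of the hidden hexagonal steel bolt head, 60 mm above the table: 24 mm across flats, 10 mm thick. x runs along the bolt, level, from the bracket to the inside of the inverter; y and z turn with the bolt: y is square to the two side flats (to be gripped), z is up when the link is level. A bush 22 mm across lies between head and bracket.
- bolt (a joint): Turn of the bolt in rad: 0 when the copper link is level and the head's side flats upright, positive as the link sags. Starts at -0.10 to 0.06 and creeps up about 0.005 rad/s by itself. Stiff, not locked: a grip squares the head to the fingers only slowly; a firm grip stops the creep.
- inverter: Opened inverter, heavy, does not move. Origin: on the table straight below the bolt head's centre; x along the bolt from bracket to inside, y along the bracket, z up. It reaches from x = -55 to 210 mm and 125 mm either way in y. The copper link (110 x 25 x 4 mm) is on the bracket's outer face, under the bolt's nut, and sticks out to +y.
- bracket_top (a point): Middle of the inner top edge of the terminal bracket, a black upright plate 250 mm wide, 3 mm thick, 95 mm high: 19 mm from the bolt head's centre on its -x side and 35 mm above it. Axes as the inverter's.
- sink_top (a point): Middle of the top edge of the finned heat sink facing the bracket, 80 mm above the table, 23 mm from the bolt head's centre on its +x side; the gap between bracket and heat sink is 42 mm wide, open above, free 100 mm either side of the head. Behind the sink nothing is over 85 mm high. Axes as the inverter's.
- fan: a loose square black axial fan, 80 x 80 x 25 mm, lying flat; a bystander. The origin is at its underside, in the middle.
- capacitor: a loose dark capacitor can, 35 mm across, 50 mm high, standing; a bystander. The origin is at its underside, in the middle.
- tape_roll: a roll of grey tape, 64 mm across, 18 mm high, lying flat; a bystander. The origin is at its underside, in the middle.
- screwdriver: a black-handled screwdriver, 170 mm long, lying; a bystander.
- carton: a small cardboard carton 60 x 42 x 26 mm; a bystander. The origin is at its underside, in the middle.
- jar: a clear jar with white cap, 56 mm across, 70 mm high; a bystander. The origin is at its underside, in the middle.
- brush: a small hand brush, lying; a bystander.
Not all that is in view belongs to the job. What is shaped like the timer but red is not meant.

How it is judged:
By the outcome, as a careful person would: the job done as asked, in the order asked, and still so for the second after the job is handed in, while the arm keeps its last pose, push and grip.
It also fails if it takes over 72 s, if anything falls off the work surface, if the arm or the gripper's body presses on something with over 40 N, if the wrist force passes 120 N, or if a joint passes its speed limit or range.

## Working session

There is one attempt and no reset: what is moved stays moved. The work goes in short steps, Python scripts to look and compute and a tool call to move; the robot and the scene stay as the last step left them, time stands still between calls to the robot, and variables do not carry over. Pictures are saved under pics/ and viewed, about 8 in all and at most 12, crops included, and the job is handed in when it is done.

Besides the shell and the picture viewer there is one more tool, called after "Call:" in YAML: its name, and indented under it one key for each argument. servo_tool: Moves the arm, as the interface text tells. Its arguments: {"type":"object","properties":{"steps":{"type":"array"},"fingers":{"type":"number"},"grip_force":{"type":"number"}},"required":["steps"]}

```bash
mkdir -p pics; ls; python3 - <<'E'
from bench import status, cams
import cv2,numpy as np
for n in ["scene","side"]:
    im=cams.grab_frame(n); cv2.imwrite(f"pics/{n}0.png",im[:,:,::-1])
    m=cams.camera_model(n); print(n,m["fx"],m["cx"],m["cy"],np.round(m["pose"],3).tolist())
s=status.observe(); print(s["t"],s["ee_pos"],s["ee_rot"],s["opening"])
a=cv2.imread("pics/scene0.png")
cv2.imwrite("pics/s2.png",cv2.resize(a,(800,600),interpolation=cv2.INTER_CUBIC))
a=cv2.imread("pics/side0.png")
cv2.imwrite("pics/d2.png",cv2.resize(a,(800,600),interpolation=cv2.INTER_CUBIC))
E
```

```text
pics
scene 431.5419159887023 255.19531976149173 197.09142737797492 [[-0.049, 0.631, -0.774, 1.618], [0.999, 0.028, -0.041, 0.047], [-0.004, -0.775, -0.632, 0.937], [0.0, 0.0, 0.0, 1.0]]
side 459.46960805298846 251.7814920022226 189.9029512823966 [[-0.956, -0.192, 0.223, 0.251], [-0.294, 0.642, -0.708, 0.952], [-0.007, -0.743, -0.67, 1.009], [0.0, 0.0, 0.0, 1.0]]
0.1 [0.19433944 0.61983211 0.21620295] [-3.14016182e+00  1.06578685e-04  2.83782176e+00] 1.0026428648815495
```

View pics/s2.png

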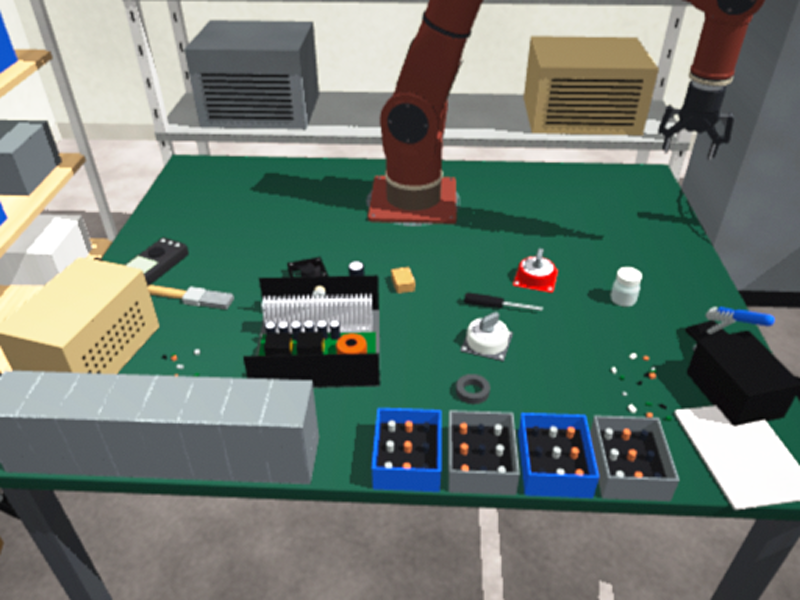

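View pics/d2.png

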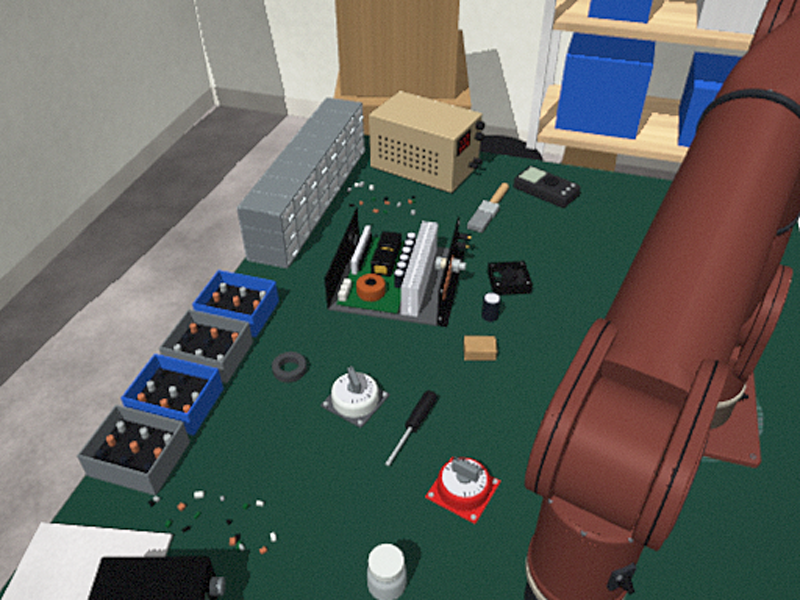

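Both views show the white timer (scene 487,337; side 355,393 in 800×600), the red decoy, and the inverter with its bracket facing the robot (scene top edge ~260–378, 282). Now rough measurements.

```bash
cat > h.py <<'E'
from bench import status, cams
import cv2,numpy as np
def ray(m,u,v):
    P=np.array(m["pose"]); d=P[:3,:3]@np.array([(u-m["cx"])/m["fx"],(v-m["cy"])/m["fy"],1]); return P[:3,3],d/np.linalg.norm(d)
def plane(m,u,v,z):
    o,d=ray(m,u,v); return o+d*(z-o[2])/d[2]
def proj(m,p):
    P=np.array(m["pose"]); q=P[:3,:3].T@(np.array(p)-P[:3,3]); return np.array([m["fx"]*q[0]/q[2]+m["cx"],m["fy"]*q[1]/q[2]+m["cy"]])
def tri(ms,uvs):
    A=np.zeros((3,3));b=np.zeros(3)
    for m,(u,v) in zip(ms,uvs):
        o,d=ray(m,u,v);K=np.eye(3)-np.outer(d,d);A+=K;b+=K@o
    return np.linalg.solve(A,b)
E
python3 - <<'E'
from h import *
k=.64
S=cams.camera_model("scene");D=cams.camera_model("side")
print("timer top",plane(S,487*k,333*k,.034),plane(D,355*k,390*k,.034))
print("bracket top ends scene",plane(S,261*k,279*k,.095),plane(S,377*k,278*k,.095))
print("bracket top ends side",plane(D,458*k,220*k,.095),plane(D,438*k,322*k,.0))
print("back plate scene",plane(S,247*k,358*k,.08),plane(S,379*k,355*k,.08))
a=cv2.imread("pics/scene0.png")[170:250,150:250];b=cv2.imread("pics/side0.png")[130:210,200:320]
a=cv2.resize(a,(500,400),interpolation=cv2.INTER_CUBIC);b=cv2.resize(b,None,fx=5,fy=5,interpolation=cv2.INTER_CUBIC)[:400,:]
s0=cv2.imread("pics/side0.png")[225:275,205:255];c0=cv2.imread("pics/scene0.png")[195:235,290:330]
cv2.imwrite("pics/inv.png",np.hstack([cv2.resize(s0,(400,400),interpolation=cv2.INTER_CUBIC),cv2.resize(c0,(400,400),interpolation=cv2.INTER_CUBIC)]))
E
```

```text
timer top [0.58476299 0.17128123 0.034     ] [0.56782941 0.17660941 0.034     ]
bracket top ends scene [ 0.50449348 -0.29937973  0.095     ] [ 0.49034329 -0.05756914  0.095     ]
bracket top ends side [ 0.49420681 -0.2899914   0.095     ] [ 0.47791891 -0.06785709  0.        ]
back plate scene [ 0.72733412 -0.28078811  0.08      ] [ 0.70828538 -0.0379685   0.08      ]
```

View pics/inv.png

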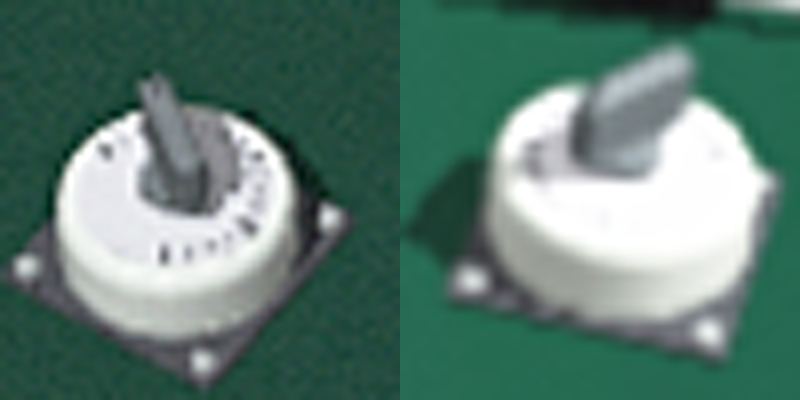

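```bash
python3 - <<'E'
from h import *
S=cams.camera_model("scene");D=cams.camera_model("side")
# housing top circle centre: side crop approx ellipse x 57..300,y 105..295?; use white blob of both views on mid-plane
for n,m,f in(("scene",S,"pics/scene0.png"),("side",D,"pics/side0.png")):
    hs=cv2.cvtColor(cv2.imread(f),cv2.COLOR_BGR2HSV)
    c=proj(m,[.575,.174,.03]); mk=((hs[:,:,1]<60)&(hs[:,:,2]>150)).astype(np.uint8)
    yy,xx=np.mgrid[:384,:512]; mk[(xx-c[0])**2+(yy-c[1])**2>19**2]=0
    cs,_=cv2.findContours(mk,0,1); x,y,w,h=cv2.boundingRect(max(cs,key=cv2.contourArea))
    print(n,c,x,y,w,h, [plane(m,x+w/2,y+h/2,z) for z in(.017,.034)])
f=lambda x,y:plane(D,205+x/8,225+y/8,.07)
g=lambda x,y:plane(S,290+x/10,195+y/10,.07)
for a,b in((f(152,78),f(185,182)),(g(685,55),g(595,110))):
    d=b-a;print(a,b,np.arctan2(d[1],d[0]),np.linalg.norm(d))
s=status.observe();W=cams.camera_model("wrist");print(s["joints"],W["fx"],np.round(W["pose"],3).tolist())
E
```

```text
scene [312.27894588 212.06660166] 299 204 28 26 [array([0.58390619, 0.1768506 , 0.017     ]), array([0.60302472, 0.17445341, 0.034     ])]
side [225.14074444 249.28452968] 212 239 30 28 [array([0.56976633, 0.17497141, 0.017     ]), array([0.56430354, 0.18829057, 0.034     ])]
[0.58229903 0.15739339 0.07      ] [0.55590532 0.19842609 0.07      ] 2.142401868411686 0.04878842843367273
[0.559143   0.31635119 0.07      ] [0.58725778 0.28493756 0.07      ] -0.8407579574259997 0.042157526540207095
[-1.3661957   0.33385748  0.03985052  1.46617424 -0.01338204  1.34326123
 -0.05848045] 344.52084518278957 [[0.298, 0.907, 0.296, 0.118], [0.954, -0.283, -0.095, 0.644], [-0.002, 0.311, -0.95, 0.373], [0.0, 0.0, 0.0, 1.0]]
```

Call:
servo_tool:
  steps:
    - [-33,-21,0,0]
    - [-66,-42,0,0]
    - [-99,-62,0,0]
    - [-132,-83,0,0]
    - [-165,-104,0,0]
  fingers: 0
  grip_force: 50

```text
t: 0.52
ee_pos: [0.3216, 0.4699, 0.2167]
ee_rot: [-3.141, -0.0, 2.838]
force: [1.2, 1.6, -1.3]
opening: 0.998
```

Call:
servo_tool:
  steps:
    - [-33,-21,0,0]
    - [-66,-42,0,0]
    - [-99,-62,0,0]
    - [-132,-83,0,0]
    - [-165,-104,0,0]

```text
t: 0.93
ee_pos: [0.4479, 0.3213, 0.2169]
ee_rot: [-3.141, -0.0, 2.838]
force: [1.1, 1.0, -0.0]
opening: 1.001
```

Call:
servo_tool:
  steps:
    - [-33,-21,0,0.12]
    - [-66,-42,0,0.24]
    - [-99,-62,0,0.36]
    - [-132,-83,0,0.48]
    - [-165,-104,0,0.6]

```text
t: 1.35
ee_pos: [0.5742, 0.1728, 0.2169]
ee_rot: [-3.141, -0.0, 2.232]
force: [0.7, 0.6, -0.1]
opening: 0.998
```

Call:
servo_tool:
  steps:
    - [0,0,0,0]
    - [0,0,0,0]
    - [0,0,0,0]

```text
t: 1.6
ee_pos: [0.5731, 0.1746, 0.2165]
ee_rot: [-3.141, -0.001, 2.238]
force: [0.7, 0.5, -0.5]
opening: 1.0
```

```bash
python3 - <<'E'
from h import *
s=status.observe();W=cams.camera_model("wrist");im=cams.grab_frame("wrist")
np.save("W1.npy",W,allow_pickle=True)
cv2.imwrite("pics/w1.png",im[:,:,::-1]);print(s["t"],s["joints"],s["ee_pos"],s["ee_rot"],s["torque"],np.round(W["pose"],3).tolist())
E
```

```text
1.6 [-0.75507982  0.24094868  0.46142244  1.61436544 -0.11027106  1.31326028
  0.39050739] [0.57307175 0.17458532 0.21649434] [-3.14063085e+00 -5.55607324e-04  2.23823309e+00] [ 0.04692671 -0.04110034 -0.02967145] [[0.785, 0.589, 0.192, 0.524], [0.62, -0.746, -0.244, 0.237], [-0.001, 0.311, -0.951, 0.374], [0.0, 0.0, 0.0, 1.0]]
```

View pics/w1.png

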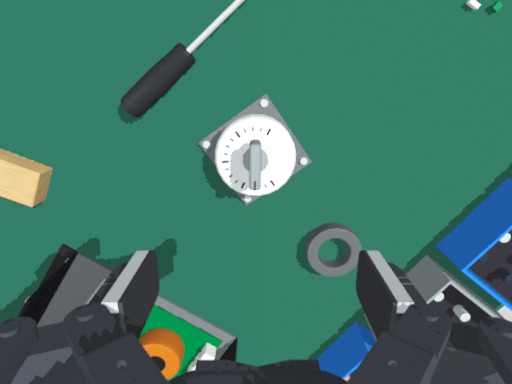

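The wrist view shows the timer at (255,155), with its bar along the image vertical from (255,142) to (255,188), so the jaws already lie across it. Measuring precisely.

```bash
python3 - <<'E'
from h import *
W=np.load("W1.npy",allow_pickle=True).item()
im=cv2.imread("pics/w1.png");hs=cv2.cvtColor(im,cv2.COLOR_BGR2HSV)
mk=((hs[:,:,1]<60)&(hs[:,:,2]>190)).astype(np.uint8)
yy,xx=np.mgrid[:384,:512]; mk[(xx-255)**2+(yy-155)**2>44**2]=0
mk=cv2.morphologyEx(mk,cv2.MORPH_OPEN,np.ones((5,5)))
cs,_=cv2.findContours(mk,0,1);c=max(cs,key=cv2.contourArea);h=cv2.convexHull(c)
(u,v),r,_=cv2.fitEllipse(h);print(u,v,r,[plane(W,u,v,z) for z in(.02,.03,.034)])
a=plane(W,255,142,.07);b=plane(W,255,188,.07);print(a,b,(a+b)/2,np.linalg.norm(a-b),np.arctan2(*(b-a)[1::-1]))
g=im[138:194:4,240:272].mean(2).astype(int)
print(g)
E
```

```text
255.51641845703125 154.7606964111328 (80.2146224975586, 81.15745544433594) [array([0.57246218, 0.17196979, 0.02      ]), array([0.57108317, 0.17380927, 0.03      ]), array([0.57053157, 0.17454506, 0.034     ])]
[0.55802896 0.19000429 0.07      ] [0.58470369 0.15607039 0.07      ] [0.57136632 0.17303734 0.07      ] 0.04316307233546399 -0.9046016559620043
[[255 255 255 255 255 255 255 255 255 255 255 255 255 255 255 255 255 255
  255 255 255 255 255 255 255 255 255 255 255 255 255 255]
 [255 255 255 255 255 255 255 250 255 249 124 115 126 131 133 135 136 139
  140 146 198 252 255 255 255 255 255 255 255 255 255 255]
 [254 222 203 204 206 207 204 203 196 175 157 178 189 191 192 191 192 192
  192 188 184 228 255 255 255 255 255 255 255 255 255 255]
 [201 200 202 201 201 198 174 131 134 135 162 181 193 195 196 196 197 196
  194 188 177 175 202 221 251 255 255 255 255 255 255 255]
 [203 203 198 174 136 134 137 136 131 136 162 181 193 196 195 196 197 197
  194 187 177 173 196 196 197 193 212 251 255 255 255 255]
 [200 201 188 143 136 135 136 137 133 137 163 183 193 196 195 195 195 195
  194
[... 418 characters left out ...]
1 255 255 255 255 255 255 255 255]
 [206 206 206 206 206 206 205 203 192 162 164 182 193 195 194 194 195 194
  191 184 207 251 255 255 255 255 255 255 255 255 255 255]
 [204 205 205 206 206 205 207 206 195 162 164 181 191 194 194 195 195 194
  190 183 211 253 255 255 255 255 255 255 255 255 255 255]
 [203 203 193 154 150 182 207 206 195 163 164 180 192 175 110 114 177 193
  190 182 210 253 255 255 255 255 255 255 255 255 238 153]
 [202 164  53 143 198 205 203 204 195 164 163 179 192 177 110 114 177 194
  190 182 208 253 255 255 251 180 231 255 255 255 255 255]
 [207 208 208 232 251 238 255 255 255 255 255 255 254 246 221 235 254 254
  254 255 255 255 255 255 255 255 255 255 255 255 255 255]]
```

Call:
servo_tool:
  steps:
    - [0,-2,40,0]
    - [0,-2,80,0]
    - [0.5,-2,120,0]
    - [0.5,-2,145,0]
    - [0.5,-2,159,0]
  fingers: 120

```text
t: 2.07
ee_pos: [0.5683, 0.1747, 0.0541]
ee_rot: [-3.137, -0.002, 2.241]
force: [0.4, 0.2, 0.2]
opening: 0.528
```

Call:
servo_tool:
  steps:
    - [0,0,0,0]
    - [0,0,0,0]
    - [0,0,0,0]
    - [0,0,0,0]
    - [0,0,0,0]
  fingers: 255

```text
t: 2.48
ee_pos: [0.5723, 0.1742, 0.0595]
ee_rot: [3.139, 0.0, 2.238]
force: [0.2, -0.1, -0.1]
opening: -0.001
```

Call:
servo_tool:
  steps:
    - [0,0,0,0]
    - [0,0,0,0]
    - [0,0,0,0]
    - [0,0,0,0]
    - [0,0,0,0]

```text
t: 2.9
ee_pos: [0.5715, 0.1735, 0.058]
ee_rot: [-3.142, 0.0, 2.238]
force: [-0.1, 0.5, -0.4]
opening: -0.003
```

```bash
python3 - <<'E'
from h import *
im=cams.grab_frame("wrist");W=cams.camera_model("wrist")
s=status.observe();print(s["ee_pos"],s["opening"],proj(W,s["ee_pos"]))
b=cams.grab_frame("side")[215:275,190:270];b=cv2.resize(b,(512,384),interpolation=cv2.INTER_CUBIC)
cv2.imwrite("pics/w2.png",cv2.resize(np.hstack([im,b]),(800,300))[:,:,::-1])
E
```

```text
[0.57154515 0.17353221 0.05802021] 0.005881039335061493 [257.63605338 239.03838114]
```

View pics/w2.png

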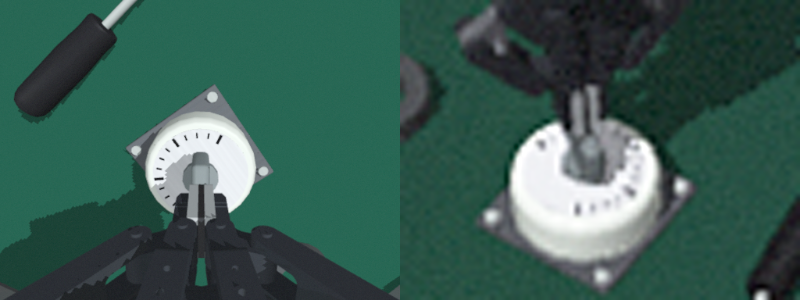

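```bash
python3 - <<'E'
from h import *
im=cams.grab_frame("wrist");W=cams.camera_model("wrist")
c=np.array([.571,.1738]);d=np.array([np.cos(-.905),np.sin(-.905)]);n=np.array([-d[1],d[0]])
for z in(.042,.07):
  for a in(-.022,.022): print(z,a,[proj(W,[*(c+a*d+b*n),z]).round() for b in(-.0055,.0055)])
cv2.imwrite("pics/w3.png",cv2.resize(im[150:330,170:350],(600,600),interpolation=cv2.INTER_CUBIC)[:,:,::-1])
E
```

```text
0.042 -0.022 [array([247., 187.]), array([268., 187.])]
0.042 0.022 [array([247., 260.]), array([267., 260.])]
0.07 -0.022 [array([245., 206.]), array([269., 206.])]
0.07 0.022 [array([246., 290.]), array([268., 290.])]
```

View pics/w3.png

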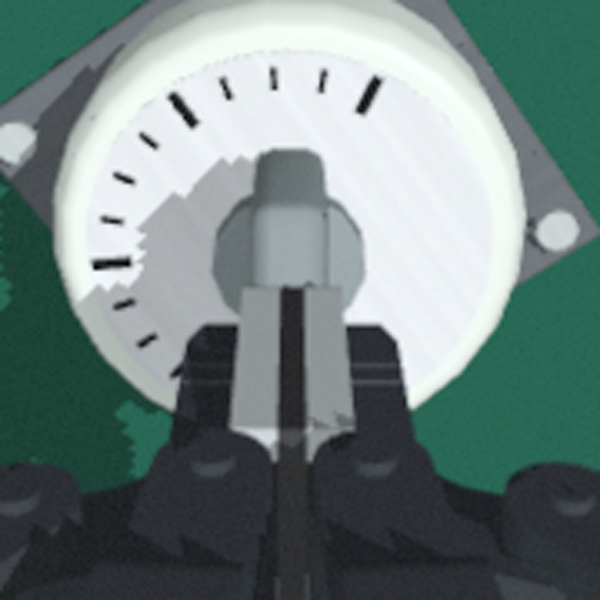

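The close-up shows the closed pads hiding the bar's marked end, with a gap far narrower than the bar, so they seem to have shut above it. I'll check height consistency with the 90 mm foot in both wrist pictures.

```bash
python3 - <<'E'
from h import *
W=np.load("W1.npy",allow_pickle=True).item()
im=cv2.imread("pics/w1.png");hs=cv2.cvtColor(im,cv2.COLOR_BGR2HSV)
g=((hs[:,:,1]>90)&(hs[:,:,0]>60)&(hs[:,:,0]<100)).astype(np.uint8)
mk=1-g; yy,xx=np.mgrid[:384,:512]; mk[(abs(xx-255)>62)|(abs(yy-150)>60)]=0
mk=cv2.morphologyEx(mk,cv2.MORPH_OPEN,np.ones((5,5)))
c=max(cv2.findContours(mk,0,1)[0],key=cv2.contourArea)
q=cv2.boxPoints(cv2.minAreaRect(c));print(q)
for z in(-.02,-.01,0,.005):
    p=[plane(W,*x,z) for x in q];print(z,[round(np.linalg.norm(p[i]-p[i-1])*1000,1) for i in range(4)],np.mean(p,0))
print({k:W[k] for k in("fx","fy","cx","cy")})
# same centre triangulated scene+side : foot centre via inverted masks
s=status.observe();W2=cams.camera_model("wrist")
print(np.array(W2["pose"])[:3,3]-s["ee_pos"],np.array(W["pose"])[:3,3])
from h import cams
S=cams.camera_model("scene");D=cams.camera_model("side")
print("tip proj scene/side for z .047,.072",[proj(m,[.5715,.1735,z]).round(1) for m in(S,D) for z in(.047,.072)])
a=cams.grab_frame("scene")[185:235,285:345];b=cams.grab_frame("side")[215:265,195:255]
cv2.imwrite("pics/t.png",np.hstack([cv2.resize(x,(400,333),interpolation=cv2.INTER_NEAREST) for x in(a,b)])[:,:,::-1])
E
```

```text
[[195.13118  140.59239 ]
 [265.41327   92.672775]
 [314.2426   164.28914 ]
 [243.96051  212.20876 ]]
-0.02 [np.float64(104.8), np.float64(96.7), np.float64(100.1), np.float64(103.4)] [ 0.5767897   0.16460261 -0.02      ]
-0.01 [np.float64(102.1), np.float64(94.2), np.float64(97.6), np.float64(100.7)] [ 0.57544089  0.16644233 -0.01      ]
0 [np.float64(99.5), np.float64(91.8), np.float64(95.0), np.float64(98.1)] [0.57409208 0.16828204 0.        ]
0.005 [np.float64(98.1), np.float64(90.5), np.float64(93.8), np.float64(96.8)] [0.57341768 0.1692019  0.005     ]
{'fx': 344.52084518278957, 'fy': 344.52084518278957, 'cx': 257.15427158699185, 'cy': 185.79524953068028}
[-0.04952036  0.062458    0.15705228] [0.52370143 0.23701267 0.37359359]
tip proj scene/side for z .047,.072 [array([312.5, 207.3]), array([313.1, 201.2]), array([226.1, 245.4]), array([225.7, 239.3])]
```

View pics/t.png

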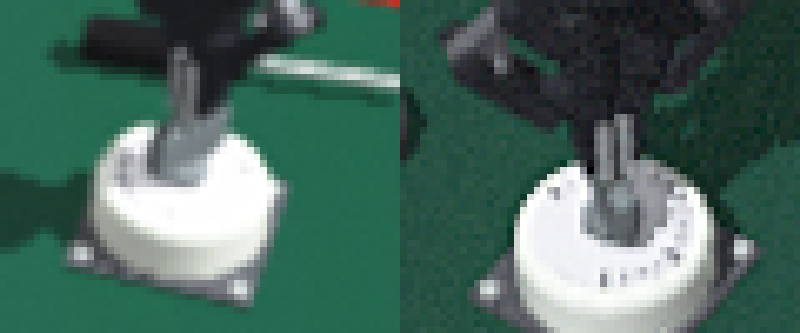

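Scene and side crops both show the shut fingertips resting just over the bar's top (about 70 mm), not around it. So I'm too high: open, go 12 mm lower, close, and watch force and opening.

Call:
servo_tool:
  steps:
    - [0,0,0,0]
    - [0,0,0,0]
    - [0,0,0,0]
    - [0,0,0,0]
  fingers: 140

```text
t: 3.48
ee_pos: [0.5715, 0.1736, 0.058]
ee_rot: [-3.142, -0.0, 2.238]
force: [-0.2, -0.5, 0.9]
opening: 0.452
```

Call:
servo_tool:
  steps:
    - [0,0,4,0]
    - [0,0,8,0]
    - [0,0,12,0]
    - [0,0,12,0]
    - [0,0,12,0]

```text
t: 3.9
ee_pos: [0.5712, 0.1734, 0.0455]
ee_rot: [-3.141, -0.0, 2.238]
force: [-0.2, -0.6, 0.3]
opening: 0.454
```

Call:
servo_tool:
  steps:
    - [0,0,0,0]
    - [0,0,0,0]
    - [0,0,0,0]
    - [0,0,0,0]
    - [0,0,0,0]
  fingers: 255

```text
t: 4.32
ee_pos: [0.5714, 0.1733, 0.0463]
ee_rot: [-3.141, -0.0, 2.237]
force: [-3.9, -2.4, 6.3]
opening: 0.109
```

```bash
python3 - <<'E'
from h import *
s=status.observe();print(s["ee_pos"],s["opening"],s["force"],s["torque"])
im=cams.grab_frame("wrist")[140:340,156:356]
b=cams.grab_frame("side")[215:265,195:245]
cv2.imwrite("pics/t2.png",np.hstack([cv2.resize(x,(400,400),interpolation=cv2.INTER_CUBIC) for x in(im,b)])[:,:,::-1])
E
```

```text
[0.57138617 0.17329059 0.0463276 ] 0.10890915470169085 [-3.90174168 -2.35541316  6.30429495] [-0.4466587   0.82213998  0.00765968]
```

View pics/t2.png

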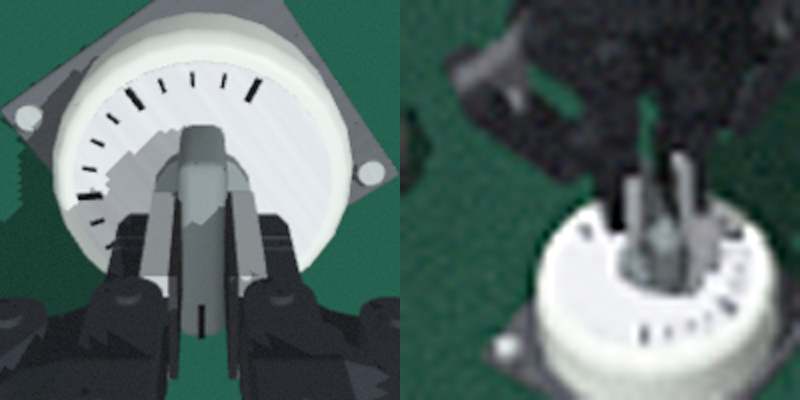

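Now the pads straddle the bar (opening 0.109). Winding clockwise.

Call:
servo_tool:
  steps:
    - [0,0,0,0.12]
    - [0,0,0,0.24]
    - [0,0,0,0.36]
    - [0,0,0,0.48]
    - [0,0,0,0.6]

```text
t: 4.83
ee_pos: [0.5725, 0.1737, 0.0464]
ee_rot: [3.14, -0.0, 1.632]
force: [2.5, 0.1, -0.3]
opening: 0.108
```

Call:
servo_tool:
  steps:
    - [0,0,0,0.12]
    - [0,0,0,0.24]
    - [0,0,0,0.36]
    - [0,0,0,0.48]
    - [0,0,0,0.6]

```text
t: 5.25
ee_pos: [0.5736, 0.1734, 0.0464]
ee_rot: [3.138, -0.002, 1.032]
force: [8.3, -1.5, -6.6]
opening: 0.112
```

Call:
servo_tool:
  steps:
    - [0,0,0,0.12]
    - [0,0,0,0.24]
    - [0,0,0,0.36]
    - [0,0,0,0.48]
    - [0,0,0,0.6]

```text
t: 5.67
ee_pos: [0.5745, 0.1725, 0.0465]
ee_rot: [3.138, -0.005, 0.431]
force: [12.0, -4.0, -9.2]
opening: 0.109
```

```bash
python3 - <<'E'
from h import *
s=status.observe();print(s["t"],s["ee_pos"],s["ee_rot"],s["opening"],s["force"],s["torque"],s["joints"])
E
```

```text
5.6667 [0.57448446 0.17248743 0.04652068] [ 3.13784422 -0.00496635  0.43125904] 0.10944188286710904 [12.01683552 -3.95404937 -9.18761466] [-0.83768582 -2.46182637  0.06980806] [-1.00382079  0.48014637  0.80542764  1.81225296 -0.3995966   1.01463459
 -1.18046781]
```

Call:
servo_tool:
  steps:
    - [0,0,0,0]
    - [0,0,0,0]
    - [0,0,0,0]
    - [0,0,0,0]
    - [0,0,0,0]
  fingers: 130

```text
t: 6.08
ee_pos: [0.5714, 0.1738, 0.046]
ee_rot: [-3.141, 0.0, 0.439]
force: [-0.1, -0.1, 0.3]
opening: 0.489
```

```bash
python3 - <<'E'
from h import *
s=status.observe();print(s["t"],s["ee_pos"],s["ee_rot"],s["opening"],s["force"],s["torque"],s["joints"])
E
```

```text
6.0833 [0.57140477 0.17381343 0.04602855] [-3.14117760e+00  1.84367098e-05  4.38931524e-01] 0.48896805430196866 [-0.09487436 -0.0601679   0.31982564] [ 0.01479621 -0.04887575 -0.01700333] [-1.00340468  0.47873594  0.80222919  1.81372924 -0.399893    1.01906801
 -1.17455859]
```

Call:
servo_tool:
  steps:
    - [0,0,-12,0]
    - [0,0,-24,0]
    - [1,1,-36,0]
    - [2.4,2,-40,0]
    - [2.4,2,-40,0]

```text
t: 6.5
ee_pos: [0.5761, 0.173, 0.0882]
ee_rot: [-3.141, -0.003, 0.438]
force: [-1.0, 0.5, -0.2]
opening: 0.493
```

Call:
servo_tool:
  steps:
    - [0,0,0,-0.12]
    - [0,0,0,-0.24]
    - [0,0,0,-0.36]
    - [0,0,0,-0.48]
    - [0,0,0,-0.6]

```text
t: 6.92
ee_pos: [0.5744, 0.1728, 0.0858]
ee_rot: [-3.141, 0.0, 1.044]
force: [-0.2, -0.6, -0.6]
opening: 0.487
```

Call:
servo_tool:
  steps:
    - [0,0,0,-0.12]
    - [0,0,0,-0.24]
    - [0,0,0,-0.36]
    - [0,0,0,-0.48]
    - [0,0,0,-0.6]

```text
t: 7.33
ee_pos: [0.5744, 0.1727, 0.0858]
ee_rot: [-3.141, 0.0, 1.644]
force: [-0.0, -0.4, -0.5]
opening: 0.49
```

Call:
servo_tool:
  steps:
    - [0,0,0,-0.12]
    - [0,0,0,-0.24]
    - [0,0,0,-0.36]
    - [0,0,0,-0.48]
    - [0,0,0,-0.6]

```text
t: 7.75
ee_pos: [0.5744, 0.1727, 0.0857]
ee_rot: [-3.141, -0.0, 2.244]
force: [-0.5, 0.3, 0.1]
opening: 0.495
```

Call:
servo_tool:
  steps:
    - [0,0,0,-0.12]
    - [0,0,0,-0.24]
    - [0,0,0,-0.36]
    - [0,0,0,-0.48]
    - [0,0,0,-0.6]

```text
t: 8.17
ee_pos: [0.5744, 0.1727, 0.0857]
ee_rot: [-3.141, -0.0, 2.844]
force: [-0.3, -0.7, 0.1]
opening: 0.486
```

Call:
servo_tool:
  steps:
    - [0,0,0,-0.12]
    - [0,0,0,-0.24]
    - [0,0,0,-0.36]
    - [0,0,0,-0.48]
    - [0,0,0,-0.6]

```text
t: 8.58
ee_pos: [0.5744, 0.1727, 0.0857]
ee_rot: [-3.142, -0.001, -2.84]
force: [0.4, 0.5, 1.0]
opening: 0.485
```

Call:
servo_tool:
  steps:
    - [0,0,0,-0.12]
    - [0,0,0,-0.14]
    - [0,0,0,-0.14]
    - [0,0,0,-0.14]

```text
t: 8.92
ee_pos: [0.5745, 0.1727, 0.0859]
ee_rot: [3.141, -0.0, -2.709]
force: [-0.2, 0.3, 0.1]
opening: 0.491
```

```bash
python3 - <<'E'
from h import *
s=status.observe();print(s["t"],s["ee_pos"],s["ee_rot"],s["opening"],s["force"],s["joints"])
W=cams.camera_model("wrist")
np.save("W2.npy",W,allow_pickle=True)
cv2.imwrite("pics/w4.png",cams.grab_frame("wrist")[:,:,::-1])
E
```

```text
8.9167 [0.57450745 0.17267527 0.08589561] [ 3.14149510e+00 -2.35151804e-04 -2.70928987e+00] 0.49126351203254837 [-0.19097167  0.29452166  0.12385273] [-0.5657835   0.33737225  0.24185129  1.75388158 -0.09101287  1.06146978
  1.71050674]
```

View pics/w4.png

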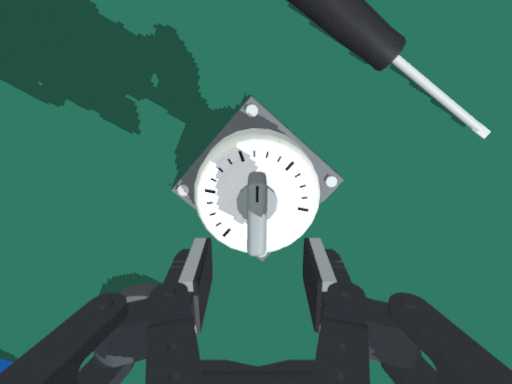

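The wrist view shows the bar vertical in the image from (257,173) to (257,255), centred between the pads at x≈257, with the marked end now on top. Regrip and continue.

Call:
servo_tool:
  steps:
    - [0,0,15,0]
    - [0,0,30,0]
    - [0,0,40,0]
    - [0,0,40,0]
    - [0,0,40,0]

```text
t: 9.38
ee_pos: [0.5742, 0.1727, 0.0457]
ee_rot: [-3.141, -0.001, -2.706]
force: [0.9, -0.6, 1.1]
opening: 0.49
```

Call:
servo_tool:
  steps:
    - [0,0,0,0]
    - [0,0,0,0]
    - [0,0,0,0]
    - [0,0,0,0]
    - [0,0,0,0]
  fingers: 255

```text
t: 9.8
ee_pos: [0.5753, 0.1727, 0.047]
ee_rot: [-3.141, 0.002, -2.706]
force: [-1.2, -1.6, 6.8]
opening: 0.108
```

Call:
servo_tool:
  steps:
    - [0,0,0,0.12]
    - [0,0,0,0.24]
    - [0,0,0,0.36]
    - [0,0,0,0.48]
    - [0,0,0,0.6]

```text
t: 10.22
ee_pos: [0.5756, 0.1711, 0.0471]
ee_rot: [-3.141, 0.002, 2.971]
force: [-0.4, -6.0, 6.5]
opening: 0.109
```

Call:
servo_tool:
  steps:
    - [0,0,0,0.12]
    - [0,0,0,0.24]
    - [0,0,0,0.36]
    - [0,0,0,0.48]
    - [0,0,0,0.6]

```text
t: 10.63
ee_pos: [0.575, 0.1697, 0.047]
ee_rot: [-3.14, 0.002, 2.37]
force: [-5.5, -11.0, 11.2]
opening: 0.111
```

```bash
python3 - <<'E'
from h import *
s=status.observe();print(s["t"],s["ee_pos"],s["ee_rot"],s["opening"],s["force"],s["torque"],s["joints"])
E
```

```text
10.6333 [0.57496413 0.16969642 0.04702614] [-3.13976480e+00  1.84333674e-03  2.36972450e+00] 0.11078536082765088 [ -5.51681131 -10.95603959  11.23748816] [-2.36607424  0.98312996  0.10022352] [-0.74045921  0.40310929  0.46478522  1.79510652 -0.20847859  0.99308441
  0.60577461]
```

Call:
servo_tool:
  steps:
    - [0,-2,0,0.08]
    - [0,-2.5,0,0.16]
    - [0,-2.5,0,0.24]
    - [0,-2.5,0,0.3]
    - [0,-2.5,0,0.3]

```text
t: 11.05
ee_pos: [0.5741, 0.169, 0.0471]
ee_rot: [3.14, 0.002, 2.072]
force: [0.8, -6.1, 6.9]
opening: 0.108
```

```bash
cat > st.py <<'E'
from h import *
s=status.observe();print(s["t"],s["ee_pos"].round(4),s["ee_rot"].round(3),round(s["opening"],3),s["force"].round(1),s["torque"].round(3),s["joints"].round(2))
E
python3 st.py
```

```text
11.05 [0.5741 0.169  0.0471] [3.140e+00 2.000e-03 2.072e+00] 0.108 [ 0.8 -6.1  6.9] [-1.351 -0.197  0.003] [-0.79  0.41  0.52  1.8  -0.24  0.99  0.33]
```

Call:
servo_tool:
  steps:
    - [0,0,0,0.06]
    - [0,0,0,0.12]
    - [0,0,0,0.18]
    - [0,0,0,0.2]
    - [0,0,0,0.2]

```text
t: 11.47
ee_pos: [0.5736, 0.1688, 0.0471]
ee_rot: [3.141, 0.002, 1.874]
force: [-1.5, -6.4, 8.8]
opening: 0.109
```

```bash
python3 st.py
```

```text
11.4667 [0.5736 0.1688 0.0471] [3.141e+00 2.000e-03 1.874e+00] 0.109 [-1.5 -6.4  8.8] [-1.574  0.403  0.013] [-0.82  0.42  0.56  1.8  -0.26  1.    0.15]
```

Call:
servo_tool:
  steps:
    - [0,0,0,0.06]
    - [0,0,0,0.12]
    - [0,0,0,0.18]
    - [0,0,0,0.2]
    - [0,0,0,0.2]

```text
t: 11.88
ee_pos: [0.5734, 0.1688, 0.0471]
ee_rot: [3.141, 0.002, 1.677]
force: [-2.9, -8.9, 10.4]
opening: 0.109
```

```bash
python3 st.py
```

```text
11.8833 [0.5734 0.1688 0.0471] [3.141e+00 2.000e-03 1.677e+00] 0.109 [-2.9 -8.9 10.4] [-1.88   0.549  1.423] [-0.85  0.42  0.61  1.81 -0.28  1.   -0.03]
```

The torque jumped to 1.42 N·m after about 3.7 rad of turning, which is the stop. Before releasing I'll quantify the height offset from the earlier picture (bar length 44 mm in w4).

```bash
python3 - <<'E'
from h import *
W=np.load("W2.npy",allow_pickle=True).item();im=cv2.imread("pics/w4.png")
g=im.mean(2).astype(int);print(g[160:190:1,252],g[245:262,257]);print(g[220,235:280])
for z in(.05,.055,.06,.065,.07):
    a,b=plane(W,257,183,z),plane(W,257,255,z);l,r=plane(W,247,230,z),plane(W,266,230,z);print(z,np.linalg.norm(a-b),np.linalg.norm(l-r),(a+b)/2)
# foot screws / housing: green boundary corners
hs=cv2.cvtColor(im,cv2.COLOR_BGR2HSV)
mk=((hs[:,:,1]<60)&(hs[:,:,2]>180)).astype(np.uint8);n,_,st,ce=cv2.connectedComponentsWithStats(mk)
for s_,c in zip(st[1:],ce[1:]):
    if s_[4]>40:print(s_,c)
E
```

```text
[227 198 198 198 198 198 198 198 198 197 196 169 126 110 112 110 109 115
 113 111 113 112 114 118 125 131 132 131 129 129] [196 197 197 196 197 198 198 198 198 191 173 151 126 102  90  90  90]
[241 201 200 198 198 197 197 197 198 200 198 183 143 136 152 162 173 182
 185 188 190 192 194 195 198 199 200 197 194 187 177 198 250 255 255 255
 255 255 255 255 255 255 255 255 255]
0.05 0.04760757085587724 0.011680201437592415 [0.57926058 0.17468635 0.05      ]
0.055 0.04637380405625322 0.011377504944418087 [0.57725837 0.17376898 0.055     ]
0.06 0.045140037256629136 0.011074808451243779 [0.57525616 0.17285162 0.06      ]
0.065 0.04390627045700512 0.0107721119580694 [0.57325395 0.17193425 0.065     ]
0.07 0.042672503657381115 0.010469415464895094 [0.57125173 0.17101689 0.07      ]
[ 393   55   98   84 1094] [441.86014625  96.61151737]
[246 104  12  12 112] [251.71428571 109.73214286]
[  195   129   125   128 10511] [257.33888307 191.41908477]
[326 176  12  12 109] [331.21100917 181.35779817]
[177 186  10  10  62] [181.11290323 191.14516129]
```

Call:
servo_tool:
  steps:
    - [0,0,0,0]
    - [0,0,0,0]
    - [0,0,0,0]
    - [0,0,0,0]
    - [0,0,0,0]
  fingers: 130

```text
t: 12.3
ee_pos: [0.5727, 0.1712, 0.0459]
ee_rot: [-3.141, -0.0, 1.678]
force: [-0.5, 0.1, -0.7]
opening: 0.487
```

Call:
servo_tool:
  steps:
    - [0,0,-25,0]
    - [0,0,-60,0]
    - [0,0,-100,0]
    - [0,0,-135,0]
    - [0,0,-150,0]

```text
t: 12.72
ee_pos: [0.5747, 0.1712, 0.2011]
ee_rot: [3.136, -0.002, 1.677]
force: [0.9, 0.3, -0.4]
opening: 0.488
```

Call:
servo_tool:
  steps:
    - [-34,-9,0,0.12]
    - [-68,-19,0,0.24]
    - [-102,-28,0,0.36]
    - [-136,-37,0,0.48]
    - [-170,-47,0,0.6]

```text
t: 13.13
ee_pos: [0.5438, -0.0045, 0.1961]
ee_rot: [3.142, -0.001, 1.072]
force: [0.6, -0.3, 0.0]
opening: 0.49
```

Call:
servo_tool:
  steps:
    - [-33,11,0,0.12]
    - [-67,23,0,0.24]
    - [-100,34,0,0.36]
    - [-134,46,0,0.48]
    - [-167,57,0,0.6]

```text
t: 13.55
ee_pos: [0.5149, -0.1787, 0.1963]
ee_rot: [-3.141, -0.001, 0.472]
force: [0.7, -0.3, -0.5]
opening: 0.489
```

Call:
servo_tool:
  steps:
    - [0,0,0,0.12]
    - [0,0,0,0.24]
    - [0,0,0,0.36]
    - [0,0,0,0.42]
    - [0,0,0,0.42]

```text
t: 13.97
ee_pos: [0.5154, -0.1771, 0.196]
ee_rot: [-3.142, 0.0, 0.055]
force: [0.1, -0.1, -0.7]
opening: 0.492
```

```bash
python3 st.py; python3 - <<'E'
from h import *
W=cams.camera_model("wrist");np.save("W3.npy",W,allow_pickle=True)
cv2.imwrite("pics/w5.png",cams.grab_frame("wrist")[:,:,::-1])
print(W["pose"].round(3).tolist())
cv2.imwrite("pics/sc5.png",cams.grab_frame("scene")[:,:,::-1]);cv2.imwrite("pics/sd5.png",cams.grab_frame("side")[:,:,::-1])
E
```

```text
13.9667 [ 0.5154 -0.1771  0.196 ] [-3.142  0.     0.055] 0.492 [ 0.1 -0.1 -0.7] [ 0.05   0.    -0.013] [-0.7   0.21  1.09  1.79 -0.2   1.26 -1.07]
[[0.056, -0.949, -0.309, 0.594], [-0.998, -0.053, -0.018, -0.173], [0.001, 0.309, -0.951, 0.353], [0.0, 0.0, 0.0, 1.0]]
```

View pics/w5.png

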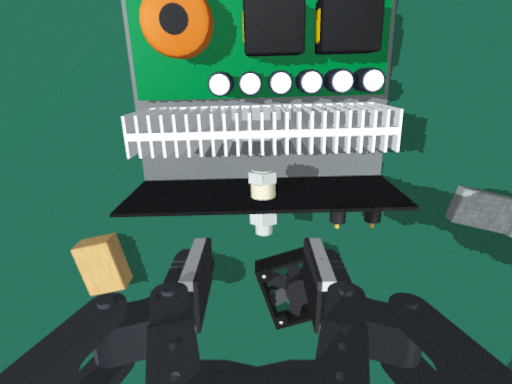

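The wrist view shows the hex head at about (263,177), the bush at (263,190), the bracket as a black band in rows 178–210 and the sink's fins ending at row 158. Computing positions.

```bash
python3 - <<'E'
from h import *
W=np.load("W3.npy",allow_pickle=True).item();im=cv2.imread("pics/w5.png");g=im.max(2).astype(int)
for u in(170,220,240,300,360):print(u,list(g[172:216,u]))
for v in(172,176,180,188):print(v,list(g[v,242:284]))
print("sink",list(g[150:164,200]),list(g[150:164,205]))
for v in(205,207,209):print(v,"ends",[(u) for u in range(100,430) if (g[v,u]<25)!=(g[v,u-1]<25)])
E
```

```text
170 [np.int64(144), np.int64(146), np.int64(146), np.int64(146), np.int64(145), np.int64(144), np.int64(145), np.int64(129), np.int64(72), np.int64(27), np.int64(26), np.int64(26), np.int64(28), np.int64(20), np.int64(27), np.int64(29), np.int64(25), np.int64(22), np.int64(28), np.int64(26), np.int64(24), np.int64(24), np.int64(25), np.int64(26), np.int64(24), np.int64(27), np.int64(28), np.int64(29), np.int64(30), np.int64(27), np.int64(23), np.int64(31), np.int64(27), np.int64(28), np.int64(28), np.int64(26), np.int64(30), np.int64(27), np.int64(25), np.int64(27), np.int64(29), np.int64(41), np.int64(43), np.int64(48)]
220 [np.int64(146), np.int64(145), np.int64(147), np.int64(146), np.int64(146), np.int64(144), np.int64(112), np.int64(58), np.int64(26), np.int64(25), np.int64(26), np.int64(27), np.int64(28), np.int64(19), np.int64(24), np.int64(31), np.int64(26), np.int64(24), np.int64(28), np.int64(25), np.int64(27), np.int64(27), np.int64(24), np.int64(33), np.int64(29), np.int64(27), np.int64(27), np.int64(29), np.int64(27), np.int64(26), np.int64(29), np.int64(27), np.int64(24
[... 5414 characters left out ...]
 404, 405, 406, 413, 414, 415]
207 ends [118, 120, 130, 131, 132, 133, 136, 137, 139, 140, 147, 148, 155, 156, 161, 162, 173, 174, 176, 177, 182, 183, 185, 187, 195, 197, 198, 199, 200, 202, 209, 210, 213, 215, 217, 218, 219, 220, 223, 224, 233, 234, 236, 237, 242, 243, 251, 252, 254, 255, 267, 268, 273, 275, 293, 294, 296, 297, 302, 303, 311, 313, 317, 318, 322, 323, 326, 328, 331, 335, 336, 338, 339, 341, 342, 344, 346, 350, 351, 352, 354, 355, 356, 357, 358, 360, 362, 365, 370, 371]
209 ends [128, 130, 135, 136, 139, 140, 144, 145, 157, 158, 159, 160, 175, 176, 179, 180, 198, 199, 207, 208, 209, 210, 212, 213, 219, 220, 222, 223, 224, 226, 227, 228, 238, 241, 242, 243, 247, 248, 262, 263]
```

```bash
python3 - <<'E'
from h import *
W=np.load("W3.npy",allow_pickle=True).item()
a,b=plane(W,170,212.7,.095),plane(W,360,208,.095)
d=(a-b);d/=np.linalg.norm(d);yaw=np.arctan2(-d[0],d[1]);print("edge",a,b,"yaw",yaw)
print("head ridge y",plane(W,261.7,176,.0739),plane(W,248.2,178,.067),plane(W,276.3,178,.067))
n=np.array([d[1],-d[0]]);print("n",n)
h=plane(W,261.9,178,.0739)[:2]
foot=a[:2]+d[:2]*np.dot(h-a[:2],d[:2]);print("head centre from bracket",foot+.019*n, "head x offset seen",np.dot(h-foot,n))
print("sink front edge", [np.dot(plane(W,200,v,.08)[:2]-a[:2],n) for v in(156,158)])
# bracket length
l,r=plane(W,119,208.5,.095),plane(W,411,203.5,.095);print("len",np.linalg.norm(l-r),"mid",(l+r)/2)
s=status.observe();p=s["ee_pos"];y=s["ee_rot"][2]
for t in(foot+.019*n,):
    e=t-p[:2];print("shift tool x,y mm",1e3*(e@[np.cos(y),np.sin(y)]),1e3*(e@[np.sin(y),-np.cos(y)]),"turn",y-yaw)
E
```

```text
edge [ 0.48396611 -0.1086505   0.095     ] [ 0.49648512 -0.26134384  0.095     ] yaw 0.08180492581592583
head ridge y [ 0.51271315 -0.18142773  0.0739    ] [ 0.50824246 -0.17006825  0.067     ] [ 0.50958766 -0.19438233  0.067     ]
n [0.99665584 0.08171372]
head centre from bracket [ 0.50903216 -0.18185995] head x offset seen 0.02093759647463338
sink front edge [np.float64(0.042710094096019086), np.float64(0.04105219876141577)]
len 0.23443743141836004 mid [ 0.49397342 -0.18468131  0.095     ]
shift tool x,y mm -6.682631441039241 4.392944343307414 turn -0.021370466229204382
```

```bash
python3 - <<'E'
from h import *
S=cams.camera_model("scene");D=cams.camera_model("side")
g=cv2.imread("pics/scene0.png").astype(int)
print("scene: predicted rows inner/outer top edge")
n=np.array([.9967,.0817]);d=np.array([-.0817,.9967]);c=np.array([.490,-.1834])
for t in(-.11,-.09,-.06,.06,.1):
    p=c+t*d;u,v=proj(S,[*p,.095]);uo,vo=proj(S,[*(p-.003*n),.095]);u=int(round(u))
    col=g[170:192,u].max(1);print(u,round(v,1),round(vo,1),list(map(int,col)))
g=cv2.imread("pics/side0.png").astype(int)
for t in(-.1,-.06,.05,.1):
    p=c+t*d;u,v=proj(D,[*p,.095]);v=int(round(v));row=g[v,int(u)-12:int(u)+12].max(1);print("side",round(u,1),v,list(map(int,row)))
E
```

```text
scene: predicted rows inner/outer top edge
169 177.6 177.1 [108, 109, 109, 109, 110, 110, 110, 83, 26, 16, 16, 16, 17, 16, 14, 17, 15, 12, 26, 99, 180, 239]
175 177.5 176.9 [108, 109, 110, 110, 109, 110, 110, 84, 26, 14, 17, 15, 17, 17, 17, 15, 16, 13, 29, 115, 196, 223]
185 177.3 176.7 [28, 21, 20, 19, 23, 29, 37, 34, 20, 18, 16, 16, 18, 18, 16, 15, 16, 17, 51, 111, 162, 231]
221 176.4 175.9 [109, 107, 109, 109, 111, 110, 83, 26, 16, 14, 17, 17, 18, 16, 16, 15, 13, 24, 80, 125, 174, 251]
234 176.2 175.6 [108, 110, 108, 110, 110, 100, 67, 22, 17, 18, 16, 17, 16, 16, 17, 16, 17, 60, 158, 219, 247, 255]
side 291.5 142 [113, 75, 71, 76, 77, 71, 71, 78, 77, 73, 74, 76, 71, 23, 98, 80, 78, 77, 78, 71, 107, 152, 146, 141]
side 289.6 149 [209, 175, 106, 76, 73, 74, 72, 76, 80, 77, 78, 80, 72, 42, 17, 11, 6, 48, 48, 48, 50, 56, 64, 55]
side 284.2 170 [143, 110, 113, 126, 91, 49, 99, 140, 147, 146, 176, 196, 143, 52, 0, 144, 153, 139, 172, 189, 192, 162, 206, 219]
side 281.5 180 [152, 115, 112, 125, 100, 64, 50, 52, 50, 46, 88, 103, 85, 39, 15, 18, 117, 103, 54, 9, 13, 12, 23, 18]
```

Scene and side cameras agree with the wrist-based bracket edge to about 1–2 mm. Align and descend part-way.

Call:
servo_tool:
  steps:
    - [-5.5,4.4,20,-0.025]
    - [-5.5,4.4,45,-0.025]
    - [-5.5,4.4,70,-0.025]
    - [-5.5,4.4,90,-0.025]
    - [-5.5,4.4,90,-0.025]

```text
t: 14.53
ee_pos: [0.508, -0.181, 0.1027]
ee_rot: [-3.141, 0.005, 0.085]
force: [-0.7, 0.1, 0.0]
opening: 0.492
```

Call:
servo_tool:
  steps:
    - [0,0,10,0]
    - [0,0,20,0]
    - [0,0,30,0]
    - [0,0,38,0]
    - [0,0,38,0]

```text
t: 14.95
ee_pos: [0.5095, -0.1815, 0.0667]
ee_rot: [-3.141, 0.002, 0.083]
force: [-0.4, -1.0, 1.0]
opening: 0.492
```

```bash
python3 st.py; python3 - <<'E'
from h import *
W=cams.camera_model("wrist");np.save("W4.npy",W,allow_pickle=True)
im=cams.grab_frame("wrist")[:,:,::-1];cv2.imwrite("pics/w6.png",im)
print(proj(W,[.509,-.1819,.06]),proj(W,[.509,-.1819,.0739]))
cv2.imwrite("pics/w6c.png",cv2.resize(im[134:344,116:396],(800,600),interpolation=cv2.INTER_CUBIC))
E
```

```text
14.95 [ 0.5095 -0.1815  0.0667] [-3.141e+00  2.000e-03  8.300e-02] 0.492 [-0.4 -1.   1. ] [-0.037  0.042 -0.014] [-0.56  0.38  0.99  1.94 -0.37  1.02 -0.9 ]
[257.37577149 233.82185867] [257.40902462 246.52700733]
```

View pics/w6c.png

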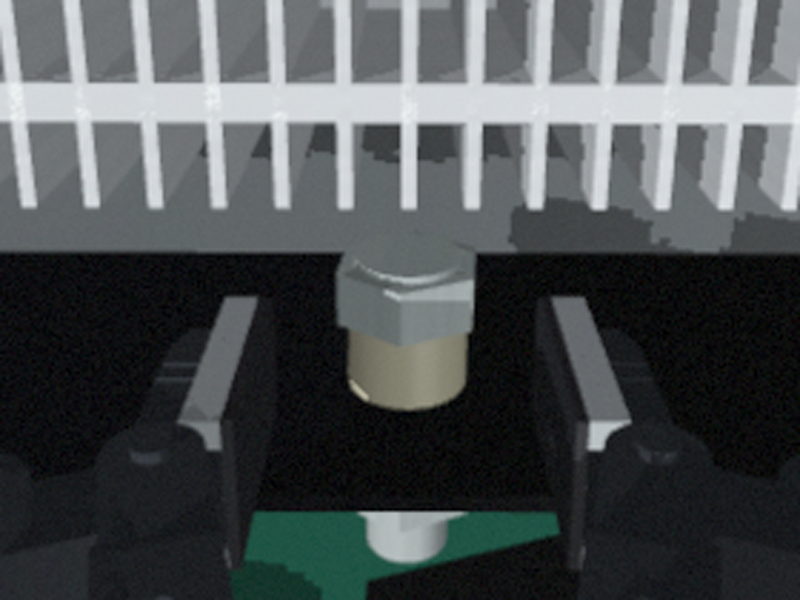

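The crop shows the pads centred on the head (midpoint x≈403 vs head 405). From the pixel sizes, the fingertips are still about 26–30 mm above the head's flats. So roughly 40 mm more down, with forces watched.

Call:
servo_tool:
  steps:
    - [0,0,5,0]
    - [0,0,10,0]
    - [0,0,15,0]
    - [0,0,20,0]
    - [0,0,20,0]

```text
t: 15.42
ee_pos: [0.5096, -0.1816, 0.047]
ee_rot: [-3.141, 0.001, 0.083]
force: [-0.4, 1.1, 0.3]
opening: 0.493
```

Call:
servo_tool:
  steps:
    - [0,0,5,0]
    - [0,0,10,0]
    - [0,0,15,0]
    - [0,0,18,0]
    - [0,0,18,0]

```text
t: 15.83
ee_pos: [0.5097, -0.1818, 0.0293]
ee_rot: [-3.142, 0.001, 0.083]
force: [0.2, 0.6, 0.1]
opening: 0.493
```

```bash
python3 st.py; python3 - <<'E'
from h import *
im=cams.grab_frame("wrist");g=im.max(2).astype(int);cv2.imwrite("pics/w7.png",im[:,:,::-1])
cv2.imwrite("pics/w7c.png",cv2.resize(im[150:330,136:376],(800,600),interpolation=cv2.INTER_CUBIC)[:,:,::-1])
m=(g>110).astype(np.uint8)
for v in range(200,330,10):
    r=g[v,180:340];print(v,[180+i for i in range(1,160) if (r[i]>95)!=(r[i-1]>95)])
E
```

```text
15.8333 [ 0.5097 -0.1818  0.0293] [-3.142e+00  1.000e-03  8.300e-02] 0.493 [0.2 0.6 0.1] [ 0.008 -0.021  0.025] [-0.52  0.43  0.94  1.97 -0.43  0.96 -0.85]
200 []
210 [245, 249]
220 [264, 281]
230 [263, 282, 292, 308, 321, 334]
240 [206, 212, 263, 283, 292, 310, 321, 338]
250 [191, 202, 250, 268, 314, 325]
260 [187, 199, 248, 287, 316, 329]
270 [183, 196, 240, 264, 268, 279, 320, 332]
280 [185, 228, 251, 260, 287, 323, 336]
290 [188, 193, 228, 287, 321, 328]
300 [235, 284]
310 [236, 283]
320 [237, 280]
```

Call:
servo_tool:
  steps:
    - [0,0,5,0]
    - [0,0,9,0]
    - [0,0,11,0]
    - [0,0,11,0]
    - [0,0,11,0]

```text
t: 16.3
ee_pos: [0.5101, -0.1819, 0.0189]
ee_rot: [3.142, 0.0, 0.083]
force: [0.4, -0.7, 0.9]
opening: 0.492
```

```bash
python3 st.py; python3 - <<'E'
from h import *
im=cams.grab_frame("wrist")
cv2.imwrite("pics/w8c.png",cv2.resize(im[150:360,116:396],(800,600),interpolation=cv2.INTER_CUBIC)[:,:,::-1])
E
```

```text
16.3 [ 0.5101 -0.1819  0.0189] [3.142 0.    0.083] 0.492 [ 0.4 -0.7  0.9] [ 0.     0.015 -0.019] [-0.5   0.45  0.93  1.97 -0.45  0.94 -0.84]
```

View pics/w8c.png

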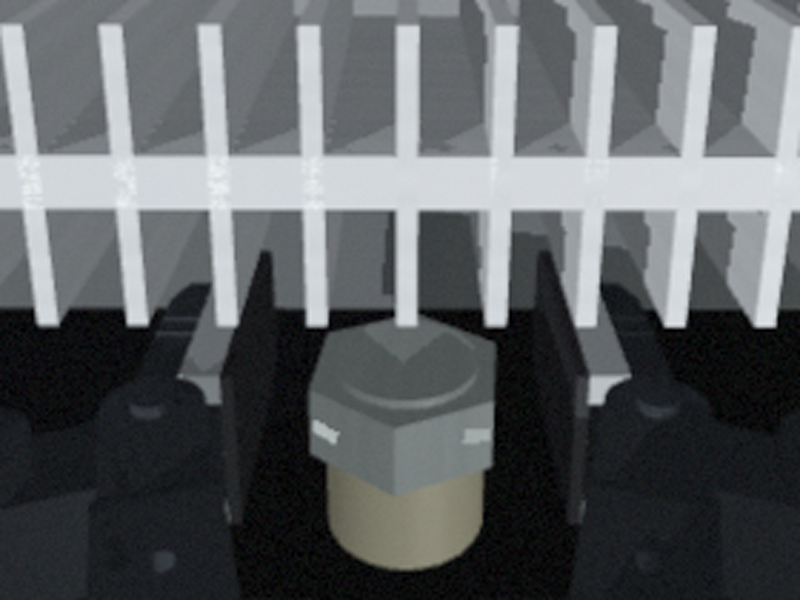

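The view shows the head centred between the pads (x≈403 vs 404) with tips well below its centre, and the head tilted about 0.07 rad. Closing firmly.

Call:
servo_tool:
  steps:
    - [2,0,0,0]
    - [2,0,0,0]
    - [2,0,0,0]
    - [2,0,0,0]
    - [2,0,0,0]
  fingers: 255
  grip_force: 100

```text
t: 16.77
ee_pos: [0.5127, -0.1819, 0.0195]
ee_rot: [3.141, -0.001, 0.083]
force: [-0.3, 0.3, 4.5]
opening: 0.26
```

Call:
servo_tool:
  steps:
    - [0,0,0,0]
    - [0,0,0,0]
    - [0,0,0,0]
    - [0,0,0,0]
    - [0,0,0,0]

```text
t: 17.18
ee_pos: [0.5127, -0.1819, 0.0195]
ee_rot: [3.141, -0.001, 0.083]
force: [-0.6, -0.7, 5.6]
opening: 0.259
```

```bash
python3 st.py
```

```text
17.1833 [ 0.5127 -0.1819  0.0195] [ 3.141e+00 -1.000e-03  8.300e-02] 0.259 [-0.6 -0.7  5.6] [ 0.038  0.173 -0.027] [-0.5   0.45  0.93  1.97 -0.45  0.94 -0.84]
```

Call:
servo_tool:
  steps:
    - [0,0,0,0]
    - [0,0,0,0]
    - [0,0,0,0]
    - [0,0,0,0]
    - [0,0,0,0]
  grip_force: 120

```text
t: 17.6
ee_pos: [0.5127, -0.1819, 0.0196]
ee_rot: [3.141, -0.001, 0.083]
force: [-0.5, 0.7, 6.4]
opening: 0.255
```

```bash
python3 - <<'E'
from h import *
cv2.imwrite("pics/wa.png",cams.grab_frame("wrist")[:,:,::-1])
E
```

Call:
servo_tool:
  steps:
    - [0,0,0,0]
    - [0,0,0,0]
    - [0,0,0,0]
    - [0,0,0,0]
    - [0,0,0,0]

```text
t: 18.07
ee_pos: [0.5128, -0.1819, 0.0196]
ee_rot: [3.141, -0.001, 0.083]
force: [-0.6, 0.2, 5.7]
opening: 0.254
```

Call:
servo_tool:
  steps:
    - [0,0,0,0]
    - [0,0,0,0]
    - [0,0,0,0]
    - [0,0,0,0]
    - [0,0,0,0]

```text
t: 18.48
ee_pos: [0.5127, -0.1818, 0.0196]
ee_rot: [3.142, -0.001, 0.083]
force: [-0.8, -0.3, 5.6]
opening: 0.255
```

Call:
servo_tool:
  steps:
    - [0,0,0,0]
    - [0,0,0,0]
    - [0,0,0,0]
    - [0,0,0,0]
    - [0,0,0,0]

```text
t: 18.9
ee_pos: [0.5127, -0.1818, 0.0196]
ee_rot: [3.142, -0.001, 0.083]
force: [-1.1, 0.1, 5.6]
opening: 0.253
```

Call:
servo_tool:
  steps:
    - [0,0,0,0]
    - [0,0,0,0]
    - [0,0,0,0]
    - [0,0,0,0]
    - [0,0,0,0]

```text
t: 19.32
ee_pos: [0.5127, -0.1819, 0.0196]
ee_rot: [3.142, -0.001, 0.083]
force: [-0.1, 1.0, 5.9]
opening: 0.256
```

```bash
python3 st.py; python3 - <<'E'
from h import *
b=cams.grab_frame("wrist")[:,:,::-1];cv2.imwrite("pics/wb.png",b);a=cv2.imread("pics/wa.png")
for v in(285,295,305,310):
    for n,i in(("a",a),("b",b)):
        r=cv2.GaussianBlur(i,(3,3),0).max(2).astype(int)[v,215:300:1];print(v,n,list(map(int,r[::2])))
d=np.abs(a.astype(int)-b).max(2);print("wrist changed px",(d>25).sum(),np.argwhere(d>25).mean(0) if (d>25).any() else "")
for n in("scene","side"):
    c=cams.grab_frame(n)[:,:,::-1];cv2.imwrite(f"pics/{n}9.png",c);o=cv2.imread(f"pics/{n}0.png")
    d=(np.abs(c.astype(int)-o).max(2)>45).astype(np.uint8);k,_,st,ce=cv2.connectedComponentsWithStats(cv2.dilate(d,np.ones((3,3))))
    print(n,[(list(map(int,s)),ce_.round().tolist()) for s,ce_ in zip(st[1:],ce[1:]) if s[4]>40])
E
```

```text
19.3167 [ 0.5127 -0.1819  0.0196] [ 3.142e+00 -1.000e-03  8.300e-02] 0.256 [-0.1  1.   5.9] [ 0.058  0.181 -0.044] [-0.5   0.45  0.93  1.97 -0.45  0.94 -0.84]
285 a [31, 53, 118, 114, 51, 38, 32, 60, 85, 86, 87, 87, 87, 87, 87, 86, 85, 84, 85, 86, 86, 84, 83, 85, 85, 84, 85, 86, 85, 84, 84, 85, 87, 93, 88, 66, 29, 40, 50, 110, 125, 65, 36]
285 b [33, 55, 118, 115, 51, 37, 31, 60, 84, 86, 86, 86, 87, 87, 87, 87, 85, 84, 85, 86, 86, 85, 84, 84, 85, 84, 85, 85, 84, 84, 84, 85, 86, 93, 88, 67, 27, 39, 51, 110, 126, 66, 36]
295 a [33, 34, 29, 29, 38, 39, 48, 98, 101, 94, 87, 84, 84, 90, 97, 105, 109, 111, 110, 110, 107, 108, 110, 114, 121, 125, 127, 122, 108, 95, 86, 85, 86, 88, 93, 99, 62, 39, 40, 29, 30, 33, 33]
295 b [32, 33, 29, 29, 37, 40, 48, 98, 101, 94, 87, 84, 85, 90, 96, 104, 108, 110, 110, 110, 108, 108, 111, 114, 122, 125, 127, 123, 108, 95, 87, 84, 85, 87, 93, 99, 64, 39, 40, 30, 32, 35, 34]
305 a [27, 29, 32, 32, 37, 39, 42, 97, 106, 107, 106, 106, 107, 109, 114, 106, 106, 109, 108, 108, 118, 127, 130, 129, 129, 130, 129, 128, 130, 131, 129, 127, 128, 129, 130, 126, 61, 40, 
[... 800 characters left out ...]
2994], [453.0, 46.0]), ([158, 125, 8, 10, 46], [161.0, 129.0]), ([149, 127, 7, 9, 41], [152.0, 131.0]), ([301, 135, 15, 11, 61], [308.0, 139.0]), ([308, 136, 15, 12, 74], [316.0, 142.0]), ([325, 138, 17, 9, 83], [332.0, 141.0]), ([130, 140, 14, 18, 125], [137.0, 149.0]), ([153, 142, 16, 9, 66], [160.0, 145.0]), ([346, 142, 11, 9, 42], [351.0, 145.0]), ([104, 157, 64, 47, 1237], [135.0, 183.0]), ([197, 182, 13, 9, 83], [203.0, 186.0]), ([313, 198, 8, 13, 72], [317.0, 204.0]), ([299, 201, 14, 13, 104], [306.0, 208.0])]
side [([259, 0, 253, 384, 40527], [406.0, 163.0]), ([298, 121, 25, 28, 328], [310.0, 135.0]), ([221, 233, 9, 15, 112], [225.0, 240.0]), ([223, 239, 14, 15, 87], [231.0, 248.0])]
```

Call:
servo_tool:
  steps:
    - [0,0,0,0]
    - [0,0,0,0]
    - [0,0,0,0]
    - [0,0,0,0]
    - [0,0,0,0]

```text
t: 19.88
ee_pos: [0.5128, -0.1819, 0.0196]
ee_rot: [3.141, -0.001, 0.083]
force: [-0.9, 0.9, 6.6]
opening: 0.256
```

Call:
servo_tool:
  steps:
    - [0,0,0,0]
    - [0,0,0,0]
    - [0,0,0,0]
    - [0,0,0,0]
    - [0,0,0,0]

```text
t: 20.3
ee_pos: [0.5128, -0.1819, 0.0196]
ee_rot: [3.141, -0.001, 0.083]
force: [-1.2, 0.7, 7.2]
opening: 0.259
```

Call:
servo_tool:
  steps:
    - [0,0,0,0]
    - [0,0,0,0]
    - [0,0,0,0]
    - [0,0,0,0]
    - [0,0,0,0]

```text
t: 20.72
ee_pos: [0.5127, -0.1819, 0.0196]
ee_rot: [3.141, -0.001, 0.083]
force: [-1.4, -0.3, 6.7]
opening: 0.254
```

Call:
servo_tool:
  steps:
    - [0,0,0,0]
    - [0,0,0,0]
    - [0,0,0,0]
    - [0,0,0,0]
    - [0,0,0,0]

```text
t: 21.13
ee_pos: [0.5127, -0.1819, 0.0196]
ee_rot: [3.141, -0.001, 0.083]
force: [-0.6, 0.4, 5.0]
opening: 0.258
```

Call:
servo_tool:
  steps:
    - [0,0,0,0]
    - [0,0,0,0]
    - [0,0,0,0]
    - [0,0,0,0]
    - [0,0,0,0]

```text
t: 21.55
ee_pos: [0.5127, -0.1819, 0.0196]
ee_rot: [3.141, -0.001, 0.083]
force: [-1.3, 0.4, 6.1]
opening: 0.258
```

```bash
python3 st.py; python3 - <<'E'
from h import *
b=cams.grab_frame("wrist")[:,:,::-1].astype(float).max(2);a=cv2.imread("pics/wa.png").astype(float).max(2)
# ridge column: left flat ~107, right flat ~129; edges: half level
for n,i in(("a",a),("c",b)):
    out=[]
    for r0 in(303,312,317,321):
        r=i[r0-1:r0+2].mean(0);x=np.arange(512)
        L=np.interp(70,r[225:234],x[225:234]);R=x[280:295][np.argmax(r[280:295]<80)]
        seg=r[246:266];m=(seg[:3].mean()+seg[-3:].mean())/2;out.append((round(L,2),int(R),246+int(np.argmax(seg>m)),[int(q) for q in r[246:266:2]]))
    print(n,out)
o=cv2.imread("pics/side0.png");c=cv2.imread("pics/side9.png");x=slice(121,149),slice(298,323)
sob=lambda i:cv2.Canny(i,60,150)
print("brush patch",cv2.matchTemplate(c[111:159,288:333],o[121:149,298:323],cv2.TM_CCOEFF_NORMED).max(),cv2.minMaxLoc(cv2.matchTemplate(c[111:159,288:333],o[121:149,298:323],cv2.TM_CCOEFF_NORMED))[3])
o=cv2.imread("pics/scene0.png");c=cv2.imread("pics/scene9.png")
print(cv2.minMaxLoc(cv2.matchTemplate(c[165:215,90:180],o[175:205,100:170],cv2.TM_CCOEFF_NORMED)))
# wound key direction in side view: bright/dark not needed
E
```

```text
21.55 [ 0.5127 -0.1819  0.0196] [ 3.141e+00 -1.000e-03  8.300e-02] 0.258 [-1.3  0.4  6.1] [ 0.103  0.235 -0.045] [-0.5   0.45  0.93  1.97 -0.45  0.94 -0.84]
a [(np.float64(228.04), 287, 261, [106, 104, 98, 93, 88, 92, 104, 113, 119, 126]), (np.float64(228.31), 287, 246, [167, 107, 108, 109, 122, 128, 131, 130, 128, 130]), (np.float64(229.96), 287, 246, [166, 107, 109, 108, 122, 129, 130, 130, 129, 130]), (np.float64(230.38), 285, 246, [135, 107, 109, 108, 121, 128, 129, 130, 129, 128])]
c [(np.float64(228.03), 287, 261, [106, 104, 99, 91, 87, 92, 104, 113, 118, 127]), (np.float64(228.31), 287, 246, [167, 107, 109, 110, 121, 128, 131, 130, 129, 130]), (np.float64(229.97), 287, 246, [167, 106, 108, 108, 121, 128, 130, 130, 128, 129]), (np.float64(230.35), 285, 246, [135, 106, 108, 109, 121, 128, 130, 130, 128, 130])]
brush patch 0.8913012 (10, 10)
(-0.26678287982940674, 0.8390422463417053, (8, 0), (10, 10))
```

Creep has stopped, with no pixel change in 4 s, but the head's ridge sits about 3 px off centre. I'll measure the link's tilt directly from the side view.

```bash
python3 - <<'E'
from h import *
D=cams.camera_model("side")
n=np.array([.9967,.0817]);d=np.array([-.0817,.9967]);h=np.array([.509,-.1819])
for f in("side0","sd5","side9"):
    im=cv2.imread(f"pics/{f}.png").astype(int);B,G,R=im[...,0],im[...,1],im[...,2]
    m=((R>G*1.25)&(G>B*1.02)&(R>45)).astype(np.uint8)
    x0,y0,x1,y1=262,135,305,205
    ys,xs=np.nonzero(m[y0:y1,x0:x1]);print(f,len(xs),(xs.min()+x0,xs.max()+x0,ys.min()+y0,ys.max()+y0) if len(xs) else "")
    k,_,st,ce=cv2.connectedComponentsWithStats(m[y0:y1,x0:x1]);print([(list(map(int,s)),c.round(1).tolist()) for s,c in zip(st[1:],ce[1:]) if s[4]>6])
    if f!="sd5":
        for y in range(y0,y1,3):
            r=[x0+i for i in np.nonzero(m[y,x0:x1])[0]];print(y,r[:1]+r[-1:],len(r),end="; ")
        print()
for t in(-.05,0,.05):   # predicted link end/top outlines for end at y=+.0975 (guess), x -24..-28
    for L in(0,.0975):
        q=[np.cos(t)*L,-np.sin(t)*L]
        print(t,L,[proj(D,[*(h+a*n+q[0]*d),.06+q[1]+e]).round(1).tolist() for a in(-.022,-.026) for e in(.0125,-.0125)])
E
```

```text
side0 72 (np.int64(283), np.int64(300), np.int64(151), np.int64(191))
[([21, 28, 8, 29, 69], [24.0, 43.3])]
135 [] 0; 138 [] 0; 141 [] 0; 144 [] 0; 147 [] 0; 150 [] 0; 153 [] 0; 156 [] 0; 159 [] 0; 162 [] 0; 165 [np.int64(288), np.int64(289)] 2; 168 [np.int64(288), np.int64(288)] 1; 171 [np.int64(287), np.int64(288)] 2; 174 [np.int64(286), np.int64(288)] 3; 177 [np.int64(285), np.int64(287)] 3; 180 [np.int64(285), np.int64(287)] 3; 183 [np.int64(284), np.int64(286)] 3; 186 [np.int64(284), np.int64(285)] 2; 189 [np.int64(283), np.int64(285)] 3; 192 [] 0; 195 [] 0; 198 [] 0; 201 [] 0; 204 [] 0; 
sd5 74 (np.int64(283), np.int64(300), np.int64(151), np.int64(193))
[([21, 28, 8, 31, 72], [24.0, 43.9])]
side9 73 (np.int64(283), np.int64(300), np.int64(151), np.int64(193))
[([21, 28, 8, 31, 71], [24.0, 44.0])]
135 [] 0; 138 [] 0; 141 [] 0; 144 [] 0; 147 [] 0; 150 [] 0; 153 [] 0; 156 [] 0; 159 [] 0; 162 [] 0; 165 [np.int64(288), np.int64(289)] 2; 168 [np.int64(288), np.int64(288)] 1; 171 [np.int64(287), np.int64(288)] 2; 174 [np.int64(286), np.int64(288)] 3; 177 [np.int64(286), np.int64(287)] 2; 180 [np.int64(285), np.int64(287)] 3; 183 [np.int64(284), np.int64(286)] 3; 186 [np.int64(284), np.int64(285)] 2; 189 [np.int64(283), np.int64(285)] 3; 192 [np.int64(283), np.int64(284)] 2; 195 [] 0; 198 [] 0; 201 [] 0; 204 [] 0; 
-0.05 0 [[287.3, 165.5], [287.0, 171.4], [288.5, 165.6], [288.2, 171.6]]
-0.05 0.0975 [[282.3, 183.8], [282.0, 189.8], [283.6, 184.0], [283.3, 190.0]]
0 0 [[287.3, 165.5], [287.0, 171.4], [288.5, 165.6], [288.2, 171.6]]
0 0.0975 [[282.3, 185.0], [282.0, 191.0], [283.6, 185.2], [283.2, 191.2]]
0.05 0 [[287.3, 165.5], [287.0, 171.4], [288.5, 165.6], [288.2, 171.6]]
0.05 0.0975 [[282.2, 186.2], [281.9, 192.2], [283.5, 186.4], [283.2, 192.3]]
```

```bash
python3 - <<'E'
from h import *
a=cv2.imread("pics/wa.png");w=cv2.imread("pics/w8c.png")
A=cv2.resize(a[150:360,116:396],(800,600),interpolation=cv2.INTER_CUBIC)
for n,i in(("w8",w),("wa",A)):
    g=cv2.GaussianBlur(i,(5,5),0).max(2)
    print(n,"cols 280..520 step 8")
    for v in range(300,600,14):print(v," ".join(f"{int(x):3d}" for x in g[v,280:528:8]))
E
```

```text
w8 cols 280..520 step 8
300 106 104 103 140 217 217 136 104 103 103 104 104 104 104  97 213 217 168  64  67  67  66  67  68  67  95 206 217 207  66  71
314  15  14  16  63 221 218 109  12  12  15  14  14  14  13  14 215 219 169  32  12  14  11  11   8   5  11 211 220 207  11   8
328  17  15  12  23  61  63  25  24  47  64  83 105 105 105 101 123 124 115 103 103 103  92  60  16  11  14  60  60  51  11  14
342  14  12  18  14  13  11  87  84  86  86  86  86  95 105 102 104 103 104 105  88  86  84  84 100  87  85  79  23  13  15  11
356  12  16  18  14  18  64  85  86  85  88  87  88  86  84  90 105 102  85  85  84  85  85  85  86  86  86  86  46  11   9  15
370  14  12  10  18  20  86  86  86  86  85  87  85  84  85  85  86  84  85  86  85  85  83  82  85  87  88  86  33  11  14  13
384  19  12  16  14  80  84  85  85  93  88  86  86  86  85  86  87  83  86  86  85  85  84  84 105 102  85  87  22  14  14  12
398  13  18  16  19 101 105  96  85  86  87 103 110 106  98  93  86  86  90 103 118 124 119  98  86  88  86  87  19  16  13  14
412  17   9  12  10 101 105 105 107 105 106  96  84 
[... 3879 characters left out ...]
 135 139 141 141 139 135 132 129 123  69  18  12  15  28  32
538  35  33  35  10  12  11  41  98 106 112 118 122 125 128 131 133 135 139 142 141 139 135 131 128 125  37  14  16  16  25  30
552  35  35  25  14  13  10  14  58 105 111 116 122 126 128 130 132 134 138 141 141 139 136 131 130  64  15  14  13   8  29  35
566  36  31  28   9  15  16  14  12  16  70 182 140 124 127 130 131 135 138 139 141 138 135  81  10  15  11   9  11  13  25  37
580  36  33  30  10  15  14  12  15   9  14  17  13  41 102  85 100 102  93  58  24  12  14  13   9   9  14   7  12  11  30  38
594  36  33  30  13  10   8   9  12  13  15  14  11   8  13   8  10   8  10  16   8  14  11  12  13   8  15  10  14  15  29  36
```

```bash
python3 -c "
from bench import order
print(order.close_job())"; python3 st.py
```

```text
the job is handed in; nothing more can be done
None
the job is handed in; nothing more can be done
```

I wound the timer to its stop, then gripped the hidden bolt head across its two upright flats and handed the job in while still holding it. The last reading was at 21.6 s.

- **Timer:** I wound it clockwise in two grips, about 3.7 rad in all, until the torque jumped to 1.4 N·m from the roughly 0.1 N·m it takes to turn. I released it there. The side view afterwards showed changes only at the key, but I did not measure the key's final angle separately.
- **Bolt:** I gripped with 120 N set, and the opening held at about 0.256, which is roughly the head's 24 mm. The wrist pictures showed no movement of the head over the last 4 s, so the creep has stopped. The wrist force stayed at about 6 N.
- **Link:** It is held near level but not exactly. The head's ridge puts the sag at about 0.09 rad (5°), and a rough side-view check gave 0.05–0.10 rad. The grip had not squared it any further by hand-in.
- **Bystanders:** Comparing pictures, I checked only the brush closely and it had not moved. The other changes looked like the arm and its shadow.
- **Disagreements:** My first closing on the key missed above it. The pictures put the fingertips about 15–20 mm behind the reported TCP, while the data say 11 mm ahead. I set both grip heights by the pictures. Size checks from the wrist camera also disagreed by up to 6%; for example, the bracket measured 234 mm against a stated 250 mm.

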